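# Find the released cover of the pick box and push it open

### The job

The pick box on the table has four identical tilting covers in a row; one of them is released for the next order, the other three are bolted from inside. Press with the fingertips on the ribbed pad at the near end of one cover after another until you find the one that rocks, then push its near end on down into the box until the cover is fully open against its stop, and draw the hand out so that it stays open. It is done by pushing alone: take no cover between the fingers, and leave the loose things round the box where they lie.

Things in the scene. Friction and masses are not known exactly. Their poses are not given: they have to be found in the camera images.
- pick_box: grey steel pick box screwed to the table, 152 mm deep (x), 370 wide (y), 80 high: four bays in a row, each closed by a steel cover flush with the top; black end module with lock cylinder at the -y end. Origin: on the table, below the middle of the covers' axle line; x to the back of the box, away from the robot, y along the row to the robot's left. Case from x -78 to +74 mm
- bays (a point): middle of the covers' axle line, 78 mm above the table. Bay centres at y = +120, +40, -40, -120 mm in the box's frame; each bay is 76 mm wide and open inside from x -48 to +60 mm, its floor 75 mm below the top; plugs under 20 mm high lie at the back of it. Walls between bays are 4 mm thick, flush with the top. All covers look alike; which one is free changes from start to start
- cover_1 (a joint): tilt of cover 1, the leftmost (+y): 0 = shut and flush; grows (rad) as its near end sinks and its rear end rises; 1.08 = fully open, at its stop. Plate 104 x 74 x 4 mm on an axle along y, 46 mm from its near edge, 58 from its rear edge. If free, its stiff hinge gives way at about 4 N at the press point and stays where left; if bolted, it gives less than 1 mm
- press_1 (a point): point to press on cover 1: on its upper face, mid-width of the ribbed pad at the near end, 30 mm nearer the robot than the axle, 80 mm above the table when shut; moves with the cover. Shut fingers about 22 mm thick (in x) pushed straight down at the shut point go into the bay with the cover; with their tips some 35 mm below the box top it is fully open
- plate_1 (a point): axle of cover 1, at mid-width and mid-thickness of the plate; turns with the cover: x along the plate to its rear edge, y along the axle to the left, z square to the plate, up when shut
- cover_2 (a joint): tilt of cover 2, the second from the left: 0 = shut and flush; grows (rad) as its near end sinks and its rear end rises; 1.08 = fully open, at its stop. Plate 104 x 74 x 4 mm on an axle along y, 46 mm from its near edge, 58 from its rear edge. If free, its stiff hinge gives way at about 4 N at the press point and stays where left; if bolted, it gives less than 1 mm
- press_2 (a point): point to press on cover 2: on its upper face, mid-width of the ribbed pad at the near end, 30 mm nearer the robot than the axle, 80 mm above the table when shut; moves with the cover. Shut fingers about 22 mm thick (in x) pushed straight down at the shut point go into the bay with the cover; with their tips some 35 mm below the box top it is fully open
- plate_2 (a point): axle of cover 2, at mid-width and mid-thickness of the plate; turns with the cover: x along the plate to its rear edge, y along the axle to the left, z square to the plate, up when shut
- cover_3 (a joint): tilt of cover 3, the third from the left: 0 = shut and flush; grows (rad) as its near end sinks and its rear end rises; 1.08 = fully open, at its stop. Plate 104 x 74 x 4 mm on an axle along y, 46 mm from its near edge, 58 from its rear edge. If free, its stiff hinge gives way at about 4 N at the press point and stays where left; if bolted, it gives less than 1 mm
- press_3 (a point): point to press on cover 3: on its upper face, mid-width of the ribbed pad at the near end, 30 mm nearer the robot than the axle, 80 mm above the table when shut; moves with the cover. Shut fingers about 22 mm thick (in x) pushed straight down at the shut point go into the bay with the cover; with their tips some 35 mm below the box top it is fully open
- plate_3 (a point): axle of cover 3, at mid-width and mid-thickness of the plate; turns with the cover: x along the plate to its rear edge, y along the axle to the left, z square to the plate, up when shut
- cover_4 (a joint): tilt of cover 4, the rightmost, beside the end module: 0 = shut and flush; grows (rad) as its near end sinks and its rear end rises; 1.08 = fully open, at its stop. Plate 104 x 74 x 4 mm on an axle along y, 46 mm from its near edge, 58 from its rear edge. If free, its stiff hinge gives way at about 4 N at the press point and stays where left; if bolted, it gives less than 1 mm
- press_4 (a point): point to press on cover 4: on its upper face, mid-width of the ribbed pad at the near end, 30 mm nearer the robot than the axle, 80 mm above the table when shut; moves with the cover. Shut fingers about 22 mm thick (in x) pushed straight down at the shut point go into the bay with the cover; with their tips some 35 mm below the box top it is fully open
- plate_4 (a point): axle of cover 4, at mid-width and mid-thickness of the plate; turns with the cover: x along the plate to its rear edge, y along the axle to the left, z square to the plate, up when shut
- pcb: loose green circuit board 60 x 90 mm, 14 mm high, lying to the right of the box; origin under its centre. Bystander
- marker: loose black marker pen, 136 mm long, 13 mm thick, lying in front of the left half of the box; origin under its middle. Bystander
- solder_spool: loose orange spool of solder, 54 mm across, 40 mm high, standing to the right of the box; origin under its centre. Bystander
- side_cutters: loose side cutters with blue handles, 132 mm long, 11 mm high, lying in front of the right half of the box; origin under the middle. Bystander

How it is judged:
By the outcome, as a careful person would: the job done as asked, in the order asked, and still so for the second after the job is handed in, with the robot touching nothing.
It also fails if it takes over 48 s, if anything falls off the work surface, if the arm or the gripper's body presses on something with over 40 N, if the wrist force passes 120 N, or if a joint passes its speed limit or range.

### The arm

A 6-joint arm with a two-finger parallel gripper is mounted at the origin on a cart in front of the work surface, level with it; the furniture and walls round the work are solid. World frame = base frame: x ahead of the robot, y to its left, z up, the work surface at z = 0. Lengths are in m, angles in rad, forces in N, time in s.
With the tool pointing down it reaches from about 0.375 to 0.9 m from the base axis. Payload 3.1 kg.
Tool frame: the origin (TCP) lies at the very end of the fingers, on their centre line; the grasp point (between the pads) lies 19 mm behind it; z points along the fingers, y is the line along which they close (so a half turn about z gives the same grasp; the last joint's range is limited). The gripper opens to 87 mm and grips with 3 to 60 N. Pads are 19 mm wide; open, the fingers measure 117 mm over their backs; the gripper's body (75 mm by 190 mm) begins 51 mm behind the grasp point.
Start: joints at [-1.438, 0.527, 1.433, -0, 1.181, -0.178], TCP at [0.192, -0.595, 0.223] pointing down, gripper open.
Joint ranges: [-3.08, 3.08], [-0.75, 2.2], [0.22, 2.44], [-1.43, 4.57], [0, 2.65], [-2.85, 2.85]. Speed limits (rad/s): [2.79, 2.79, 3.14, 3.14, 3.14, 3.14].

### API

Orientations are given as a unit quaternion [x, y, z, w].
In Python, from rig import status, viewer, robot gives the robot as it stands.
- The arm moves only by the tool arm_command, never from a script. Its arguments are lists of equal length, an entry for each row: "delta_rot": the turn, a rotation vector about the tool's x, y, z in degrees, a list of three; "delta_pos": the shift along the tool's x, y, z in m, a list of three; "gripper": the closure, from -1 (fully open) to 1 (shut). In form: {"delta_rot": [[rx, ry, rz], ...], "delta_pos": [[dx, dy, dz], ...], "gripper": [gripper, ...]}. A call has 1 to 12 rows; each row is the pose to reach, as a shift and turn from the pose commanded when the call began, along the tool's axes at that moment; what a row does not reach only later rows make up. A row lasts 1/12 s, in which the tool goes at most 41.7 mm and 7.16 degrees, less where a joint would pass 70% of its speed; a pose out of reach is approached as far as the arm can. A call with a gripper value outside its range is refused whole. The fingers move at their own pace and stop on an object; "grip_force" is the grip in N (left out, the last holds). Time passes only in rows, so rows that repeat a pose let the fingers close. It gives the time, the measured TCP pose, the force, the opening and the grip force at its end, in the units of the state.
- status.get_obs(): the state, without advancing time (a new reading comes with each control period).
- viewer.camera(name): name is "scene" or "top" or "wrist"; returns a dict with "pixels" (420x560x3 uint8, blue, green, red), "fx", "fy", "cx", "cy" (pixels), "pose" (4x4, takes a point from camera to world coordinates); the wrist camera has in their place "mount" (4x4, takes a point from camera to tool coordinates, whose origin is the TCP and whose axes are the flange's). Camera axes: x right, y down, z forward; pixel columns grow to the right and rows downward; lengths in m; the calibration is good to about 2 mm. The wrist camera is an equidistant fisheye: a pixel r from the principal point sees the ray r / f radians off the axis. A picture is of the moment at which its call begins: read the wrist's pose just before it. There is no depth.
- robot.hand_in(): hands the job in; it is judged then, once.
The state is a dict: "time": time; "q": joint angles; "joint_velocities": joint speeds; "joint_torque": joint torques, N m; "position": TCP position; "tool_rot": TCP orientation; "ft_force": force on the tool from outside, world axes, zero at the start; "moment": the same for the moment, N m; "grip_width": finger opening in m; "grip_force": force on a finger pad.
Only numpy, scipy, OpenCV 4.12 (cv2) and the standard library are available. Lean on these libraries where they do the work, as an engineer would, in place of code of your own. Each camera call takes 0.05 s, during which the arm holds its last target. There are 200 camera calls.

## Working session

There is one attempt and no reset: what is moved stays moved. The work goes in short steps, Python scripts to look and compute and a tool call to move; the robot and the scene stay as the last step left them, time stands still between calls to the robot, and variables do not carry over. Pictures are saved under pics/ and viewed, at most 10 in all, crops included, and the job is handed in when it is done.

Besides the shell and the picture viewer there is one more tool, called as name(argument=value, ...) on one line, values as JSON. arm_command: Moves the arm, as the interface text tells. Its arguments: {"type":"object","properties":{"delta_rot":{"type":"array","items":{"type":"array","items":{"type":"number"}}},"delta_pos":{"type":"array","items":{"type":"array","items":{"type":"number"}}},"gripper":{"type":"array","items":{"type":"number"}},"grip_force":{"type":"number"}},"required":["delta_rot","delta_pos","gripper"]}

```bash
mkdir -p pics; python3 - <<'E'
from rig import status, viewer, robot
import cv2, numpy as np
o=status.get_obs(); print({k:np.round(o[k],3).tolist() for k in o})
for n in("top","scene"):
    c=viewer.camera(n); cv2.imwrite(f"pics/{n}0.png",c["pixels"]); print(n,c["fx"],c["fy"],c["cx"],c["cy"],np.round(c["pose"],4).tolist())
    np.savez(f"{n}0.npz",**c)
E
```

```text
{'time': 0.0, 'q': [-1.437, 0.528, 1.434, 0.0, 1.181, -0.178], 'joint_velocities': [-0.001, 0.0, -0.0, -0.001, -0.0, 0.0], 'joint_torque': [-0.001, -44.005, -17.659, 0.063, 0.058, -0.0], 'position': [0.192, -0.594, 0.222], 'tool_rot': [0.988, 0.155, 0.0, -0.001], 'ft_force': [0.123, 0.993, -0.053], 'moment': [0.014, -0.008, -0.049], 'grip_force': 0.0, 'grip_width': 0.087}
top 498.1811468567581 498.1811468567581 281.85143610787617 213.7818856600394 [[0.006, -0.9979, 0.064, 0.4432], [-1.0, -0.0064, -0.0058, -0.2675], [0.0062, -0.064, -0.9979, 1.0291], [0.0, 0.0, 0.0, 1.0]]
scene 543.3999006229104 543.3999006229104 278.5851021855344 207.58643342480516 [[0.5068, -0.406, 0.7605, -0.3614], [-0.8621, -0.2429, 0.4448, -0.7959], [0.0041, -0.881, -0.4731, 0.6221], [0.0, 0.0, 0.0, 1.0]]
```

View pics/top0.png

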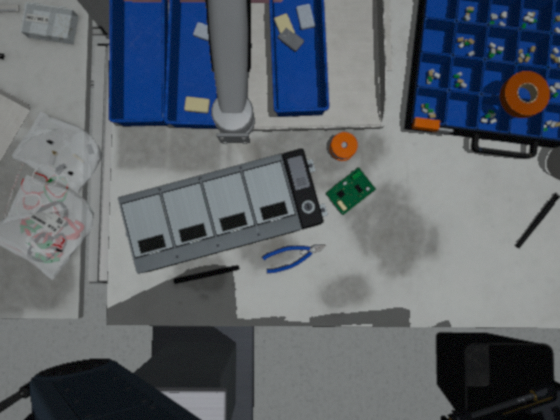

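View pics/scene0.png

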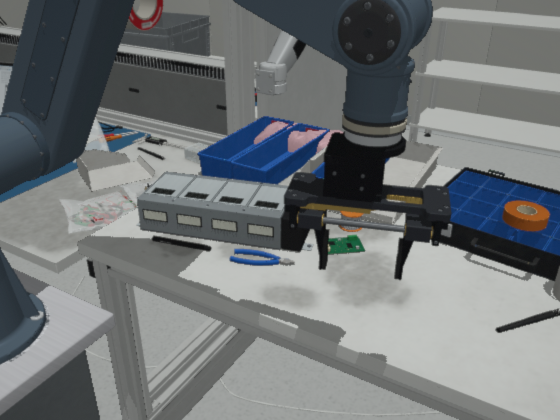

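The top view shows the box tilted about 14°, its pads at about (152,244), (191,233), (232,221) and (273,211), and the end module at (305,190). A fixed white arm ends near (233,130) behind the box; it is at (268,85) in the scene view. The hand is at the lower right.

```bash
cat > h.py <<'E'
import numpy as np, cv2
def ray(c,u,v):
    d=np.array([(u-c["cx"])/c["fx"],(v-c["cy"])/c["fy"],1.]); P=c["pose"]; return P[:3,3],P[:3,:3]@d
def onz(c,u,v,z):
    o,d=ray(c,u,v); return o+d*(z-o[2])/d[2]
def proj(c,p):
    q=np.linalg.inv(c["pose"])@np.r_[p,1]; return c["fx"]*q[0]/q[2]+c["cx"],c["fy"]*q[1]/q[2]+c["cy"]
def tri(c1,p1,c2,p2):
    o1,d1=ray(c1,*p1);o2,d2=ray(c2,*p2)
    s=np.linalg.lstsq(np.c_[d1,-d2],o2-o1,rcond=None)[0]
    return (o1+s[0]*d1+o2+s[1]*d2)/2,np.linalg.norm(o1+s[0]*d1-o2-s[1]*d2)
E
python3 - <<'E'
from h import *
t=dict(np.load("top0.npz"));s=dict(np.load("scene0.npz"))
g=t["pixels"].max(2); m=((g<60)*255).astype(np.uint8); m[:, :100]=0;m[:195]=0;m[262:]=0;m[:,292:]=0
n,l,st,ce=cv2.connectedComponentsWithStats(m)
P=[]
for i in range(1,n):
    if st[i,4]>150:
        cn=cv2.findContours((l==i).astype(np.uint8),0,2)[0][0]; r=cv2.minAreaRect(cn); w=onz(t,*ce[i],.08); P.append(w); print(st[i],ce[i],r[1:],np.round(w,4))
# case: grey corners by eye
for n_,p in dict(nl=(137,272),fl=(120,197),fr=(302,150),nr=(324,224)).items(): print(n_,np.round(onz(t,*p,.08),4))
print("arm",tri(t,(233,135),s,(268,88)))
im=cv2.resize(t["pixels"][140:285,105:345],None,fx=3.3,fy=3.3,interpolation=cv2.INTER_CUBIC); cv2.imwrite("pics/crop.png",im)
E
```

```text
[261 202  26  17 290] [273.38275862 210.26206897] ((11.884244918823242, 24.4960994720459), 75.96376037597656) [ 0.5107 -0.2568  0.08  ]
[220 213  27  17 292] [232.93150685 221.29109589] ((11.927987098693848, 24.557621002197266), 74.74488067626953) [ 0.4891 -0.1799  0.08  ]
[180 224  26  18 296] [192.19256757 232.40202703] ((11.91689682006836, 24.864444732666016), 75.0685806274414) [ 0.4675 -0.1027  0.08  ]
[139 235  26  18 305] [151.25901639 243.46885246] ((12.204561233520508, 25.104995727539062), 74.47589111328125) [ 0.446  -0.0254  0.08  ]
nl [3.92e-01 3.00e-04 8.00e-02]
fl [0.5342 0.0362 0.08  ]
fr [ 0.6274 -0.3111  0.08  ]
nr [ 0.4851 -0.3536  0.08  ]
arm (array([ 0.60731895, -0.20002945,  0.29963091]), np.float64(0.003185748476424398))
```

View pics/crop.png

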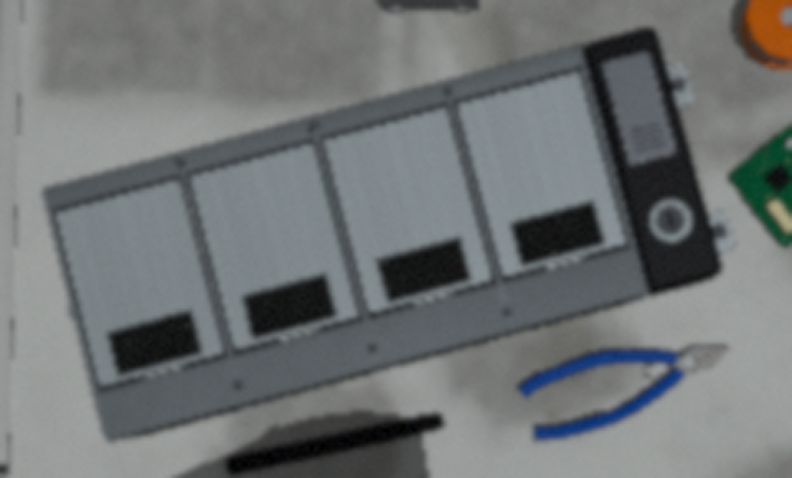

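The pads give the box yaw (15.6°) and the press points: p4 (0.511,-0.257), p3 (0.489,-0.180), p2 (0.4675,-0.103) and p1 (0.446,-0.025). The fixed arm's tip is at (0.61,-0.20,0.30), which is clear of the path. I'll go above cover 4 with the fingers shutting on the way.

arm_command(delta_rot=[[0,0,2.2],[0,0,2.2],[0,0,2.2],[0,0,2.2],[0,0,2.2],[0,0,2.2],[0,0,2.2],[0,0,2.2],[0,0,2.2],[0,0,2.2],[0,0,2.2],[0,0,2.2]], delta_pos=[[0.034,-0.019,0.007],[0.068,-0.037,0.015],[0.102,-0.056,0.022],[0.136,-0.075,0.03],[0.17,-0.093,0.037],[0.204,-0.112,0.045],[0.238,-0.131,0.052],[0.272,-0.149,0.06],[0.306,-0.168,0.067],[0.34,-0.187,0.075],[0.374,-0.205,0.082],[0.407,-0.224,0.09]], gripper=[1,1,1,1,1,1,1,1,1,1,1,1], grip_force=10)

```text
time: 1.1
position: [0.5115, -0.2552, 0.132]
tool_rot: [0.991, 0.136, -0.0, -0.0]
ft_force: [-0.2, -0.9, 0.1]
grip_width: 0.0148
grip_force: 0.0
```

arm_command(delta_rot=[[0,0,0],[0,0,0],[0,0,0]], delta_pos=[[0,0,0],[0,0,0],[0,0,0]], gripper=[1,1,1])

```text
time: 1.35
position: [0.5102, -0.2567, 0.1323]
tool_rot: [0.991, 0.137, -0.0, -0.0]
ft_force: [0.2, -1.4, -0.1]
grip_width: 0.0017
grip_force: 0.0
```

```bash
python3 - <<'E'
from rig import status, viewer
from h import *
from scipy.spatial.transform import Rotation as R
o=status.get_obs(); print({k:np.round(o[k],4).tolist() for k in ("time","q","position","tool_rot","ft_force","grip_width")})
c=viewer.camera("wrist"); cv2.imwrite("pics/w1.png",c["pixels"]); print(np.round(c["mount"],3).tolist(),[c[k] for k in("fx","cx","cy")])
Rm=R.from_quat(o["tool_rot"]).as_matrix(); T=np.eye(4);T[:3,:3]=Rm;T[:3,3]=o["position"]; np.savez("w1.npz",T=T,**c)
bx=np.array([.963,.269,0]);by=np.array([-.269,.963,0])
for i,p in enumerate([(.446,-.0254),(.4675,-.1027),(.4891,-.1799),(.5107,-.2568)]):
    q=np.linalg.inv(T@c["mount"])@np.r_[p,.08,1]; r=np.hypot(q[0],q[1]); th=np.arctan2(r,q[2]); print(i+1,np.round([c["fx"]*th*q[0]/r+c["cx"],c["fx"]*th*q[1]/r+c["cy"]],1))
E
```

```text
{'time': 1.35, 'q': [-0.6615, 0.5757, 1.6526, -0.0006, 0.914, 0.6353], 'position': [0.5102, -0.2567, 0.1323], 'tool_rot': [0.9906, 0.1368, -0.0004, -0.0001], 'ft_force': [0.197, -1.3942, -0.1081], 'grip_width': 0.0017}
[[0.0, -0.968, -0.251, 0.068], [1.0, 0.0, -0.0, 0.001], [0.0, -0.251, 0.968, -0.161], [0.0, 0.0, 0.0, 1.0]] [325.19226210127806, 281.16698585776345, 210.36391459380152]
1 [ 14.  223.2]
2 [ 78.9 225.3]
3 [169.1 227. ]
4 [280.4 227.8]
```

View pics/w1.png

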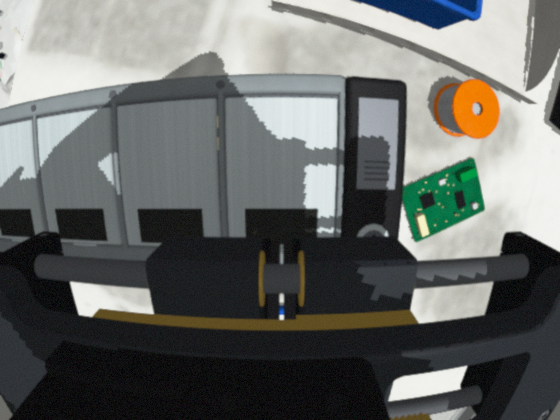

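The wrist view shows pads 2 and 3 at about (80,223) and (170,224), within 3 px of prediction, and pad 4 at (280,225) just in front of the fingers. The position is good, so I'll press cover 4 gently.

arm_command(delta_rot=[[0,0,0],[0,0,0],[0,0,0],[0,0,0],[0,0,0],[0,0,0],[0,0,0]], delta_pos=[[0,0,0.025],[0,0,0.045],[0,0,0.05],[0,0,0.052],[0,0,0.053],[0,0,0.054],[0,0,0.054]], gripper=[1,1,1,1,1,1,1])

```text
time: 1.98
position: [0.5107, -0.2577, 0.0796]
tool_rot: [0.991, 0.136, 0.001, 0.001]
ft_force: [0.0, -0.2, 1.1]
grip_width: 0.0003
grip_force: 0.5
```

arm_command(delta_rot=[[0,0,0],[0,0,0],[0,0,0],[0,0,0]], delta_pos=[[0,0,0.001],[0,0,0.002],[0,0,0.003],[0,0,0.003]], gripper=[1,1,1,1])

```text
time: 2.32
position: [0.511, -0.2575, 0.076]
tool_rot: [0.991, 0.136, 0.001, 0.001]
ft_force: [-2.2, -3.0, 3.4]
grip_width: 0.0006
grip_force: 2.1
```

arm_command(delta_rot=[[0,0,0],[0,0,0],[0,0,0],[0,0,0]], delta_pos=[[0,0,0.001],[0,0,0.002],[0,0,0.003],[0,0,0.003]], gripper=[1,1,1,1])

```text
time: 2.65
position: [0.5114, -0.2574, 0.0726]
tool_rot: [0.991, 0.136, 0.001, 0.001]
ft_force: [0.5, -2.6, 3.8]
grip_width: 0.0007
grip_force: 1.8
```

Cover 4 yields at about 4 N: the tips are 7 mm below the shut height with no rise in force. It is the released one, so I'll push on down.

arm_command(delta_rot=[[0,0,0],[0,0,0],[0,0,0],[0,0,0],[0,0,0],[0,0,0],[0,0,0],[0,0,0],[0,0,0],[0,0,0]], delta_pos=[[0,0,0.003],[0,0,0.006],[0,0,0.009],[0,0,0.012],[0,0,0.015],[0,0,0.018],[0,0,0.021],[0,0,0.024],[0,0,0.026],[0,0,0.026]], gripper=[1,1,1,1,1,1,1,1,1,1])

```text
time: 3.48
position: [0.5098, -0.2563, 0.0457]
tool_rot: [0.991, 0.136, -0.001, -0.001]
ft_force: [-0.3, -0.1, 1.3]
grip_width: 0.0003
grip_force: 0.7
```

arm_command(delta_rot=[[0,0,0],[0,0,0],[0,0,0],[0,0,0]], delta_pos=[[0,0,0.001],[0,0,0.002],[0,0,0.003],[0,0,0.003]], gripper=[1,1,1,1])

```text
time: 3.82
position: [0.5102, -0.2567, 0.0435]
tool_rot: [0.991, 0.136, -0.0, -0.0]
ft_force: [-1.2, -0.1, 2.2]
grip_width: 0.0005
grip_force: 1.4
```

```bash
python3 - <<'E'
from rig import status, viewer
from h import *
o=status.get_obs(); print({k:np.round(o[k],4).tolist() for k in ("time","position","ft_force")})
a=viewer.camera("scene")["pixels"]; b=viewer.camera("wrist")["pixels"]
cv2.imwrite("pics/s2.png",np.hstack([cv2.resize(a[120:300,120:340],(400,327)),cv2.resize(b[40:300,120:440],(400,327))]))
E
```

```text
{'time': 3.8167, 'position': [0.5102, -0.2567, 0.0435], 'ft_force': [-1.1533, -0.0547, 2.2319]}
```

View pics/s2.png

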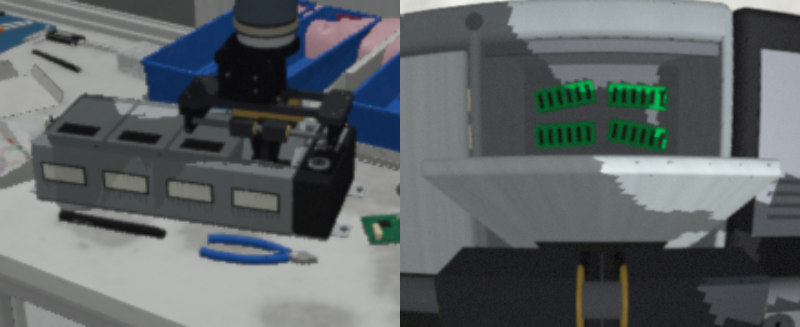

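Cover 4 is open with the green plugs visible behind its raised rear edge, in the right half at about (600,115). I'll push on until the stop shows in the force.

arm_command(delta_rot=[[0,0,0],[0,0,0],[0,0,0],[0,0,0]], delta_pos=[[0,0,0.001],[0,0,0.002],[0,0,0.003],[0,0,0.003]], gripper=[1,1,1,1])

```text
time: 4.25
position: [0.5096, -0.2571, 0.0413]
tool_rot: [0.991, 0.137, -0.001, 0.0]
ft_force: [-5.3, -0.7, 8.7]
grip_width: 0.0005
grip_force: 4.2
```

arm_command(delta_rot=[[0,0,0],[0,0,0],[0,0,0]], delta_pos=[[0,0,0.001],[0,0,0.002],[0,0,0.002]], gripper=[1,1,1])

```text
time: 4.5
position: [0.5092, -0.2573, 0.0398]
tool_rot: [0.991, 0.137, -0.001, 0.0]
ft_force: [-6.8, -1.4, 12.8]
grip_width: 0.0004
grip_force: 6.1
```

The force rose to about 14 N with little further travel, so the cover is at its stop. I'll draw straight up and out.

arm_command(delta_rot=[[0,0,0],[0,0,0],[0,0,0],[0,0,0],[0,0,0],[0,0,0],[0,0,0],[0,0,0],[0,0,0]], delta_pos=[[0,0,-0.004],[0,0,-0.012],[0,0,-0.025],[0,0,-0.045],[0,0,-0.07],[0,0,-0.1],[-0.03,0,-0.12],[-0.06,0,-0.12],[-0.06,0,-0.12]], gripper=[1,1,1,1,1,1,1,1,1])

```text
time: 5.25
position: [0.4498, -0.2733, 0.1601]
tool_rot: [0.991, 0.135, -0.0, 0.0]
ft_force: [-0.3, 0.5, -1.1]
grip_width: 0.0008
grip_force: 0.0
```

```bash
python3 - <<'E'
from rig import status, viewer
from h import *
from scipy.spatial.transform import Rotation as R
o=status.get_obs(); print({k:np.round(o[k],4).tolist() for k in ("time","position","ft_force")})
a=viewer.camera("scene")["pixels"]; c=viewer.camera("wrist"); b=c["pixels"]
T=np.eye(4);T[:3,:3]=R.from_quat(o["tool_rot"]).as_matrix();T[:3,3]=o["position"]
B=np.array([.963,.269,0]);Y=np.array([-.269,.963,0]); ax=np.array([.5107,-.2568,.078])+.03*B
for ang in(.9,1.0,1.08):   # predicted rear upper corners, wrist px
    for s in(.037,-.037):
        p=ax+.058*(np.cos(ang)*B+[0,0,np.sin(ang)])+s*Y+.002*(np.array([0,0,np.cos(ang)])-np.sin(ang)*B)
        q=np.linalg.inv(T@c["mount"])@np.r_[p,1]; r=np.hypot(q[0],q[1]); k=c["fx"]*np.arctan2(r,q[2])/r; print(ang,np.round([k*q[0]+c["cx"],k*q[1]+c["cy"]],1))
cv2.imwrite("pics/w3.png",b)
cv2.imwrite("pics/s3.png",cv2.resize(a[120:300,120:380],(780,540)))
E
```

```text
{'time': 5.25, 'position': [0.4498, -0.2733, 0.1601], 'ft_force': [-0.2534, 0.5309, -1.1452]}
0.9 [219.6  34.7]
0.9 [341.4  34.6]
1.0 [218.5  40.7]
1.0 [342.5  40.6]
1.08 [217.7  46.2]
1.08 [343.3  46. ]
```

View pics/w3.png

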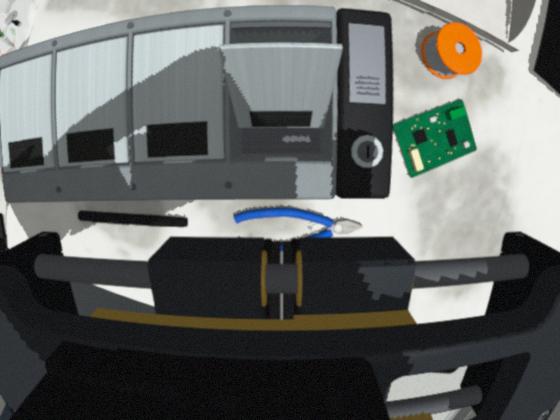

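View pics/s3.png

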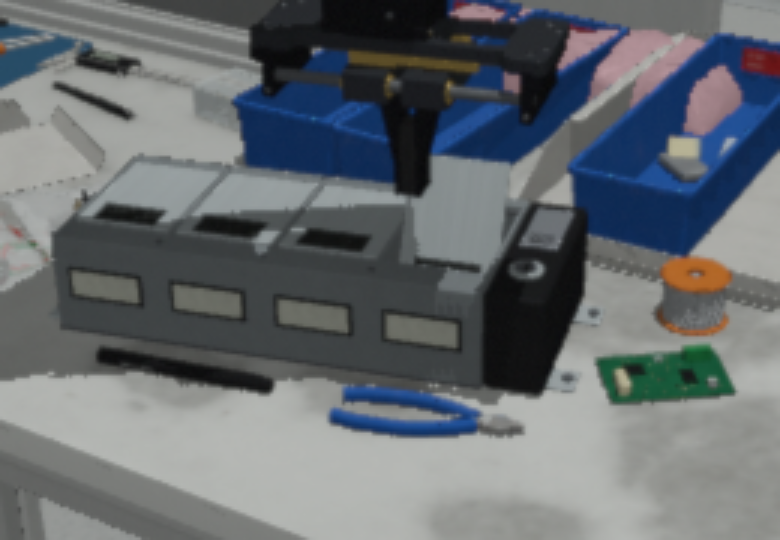

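Cover 4 stays open. Its rear corners, at about (222,45) and (342,45), match the 1.08 rad prediction of row 46. The loose things haven't moved and the hand is clear.

```bash
python3 -c "
from rig import robot
print(robot.hand_in())"
```

```text
the job is handed in; nothing more can be done
None
```

The released cover was cover 4, the first one I tried; I pushed it fully open to its stop, it stayed open once the hand was drawn out, the loose things were not moved, and I handed the job in at about 5 s of the 48 s limit.

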